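Clear the jars, fetch the small cake tin, put the jars back

TASK

Three tall containers (a round steel canister, a square white tub and a flat carton) crowd around the small low cake tin on the wooden board. First move all three over onto the aluminium tray, then fetch the tin and stand it in the middle of the scale's round plate while they wait there, and only then put each of the three back on the very place where it stood, the carton standing the same way round as before. Keep everything upright, set things down rather than drop them, and leave the bowl, the jug and the brush alone.

Things in the scene. Friction and masses are not known exactly. Their poses are not given: they have to be found in the camera images.
- canister_mid (a point): Round steel canister with a dark sealing line under its steel lid: an upright closed cylinder 60 mm in diameter, 105 mm tall, 0.2 to 0.4 kg, loose. This point is its centre, half-way up; z is up. At the start it stands on one of the three outer places of the board.
- tub_mid (a point): Square white plastic tub with a grey lid: upright, 55 x 55 mm in body and 58 x 58 mm at the lid (the top 12 mm), 95 mm tall in all, 0.17 to 0.33 kg, loose. This point is its centre, half-way up; x and y are square to its faces, z up. At the start it stands on another of the three outer places of the board.
- carton_mid (a point): Flat brown cardboard carton with a paper band, rigid and closed: 38 mm thick along its x, 70 mm wide along its y, 105 mm tall, 0.15 to 0.29 kg, loose. This point is its centre, half-way up; z is up. At the start it stands on the third of the outer places of the board, its x within about 6 degrees of the board's x.
- tin_mid (a point): Small low dark-steel round cake tin, open on top, empty: 60 mm outer diameter, 36 mm tall, wall 3 mm, 0.12 kg, loose, with a small bright clasp on its side (2 to 3 mm proud, look only, not felt). This point is its centre, half-way up; z is up. At the start it stands on the board between the three tall containers, on the side of the board away from the robot.
- board_top (a point): Light wooden board fixed to the table, 200 mm along its x, 250 mm along y, 12 mm thick. This point is the centre of its top; x points away from the robot. Flat round 72 mm cork marks: nearest the robot (-45, 0) mm, sides (30, 75) and (30, -75) mm, the tin's (30, 0) mm. Which container stands on which of the three outer marks varies; each starts within 5 mm of the mark's middle.
- tray: Aluminium tray fixed to the table beside the board (on either side): 360 mm along its x, 130 mm along its y, flat floor 4 mm above the table, rim 14 mm above the table and 4 mm thick. The origin is the centre of its underside, on the table top; z is up. The side area for the three containers: anywhere on its floor will do.
- scale_plate (a point): Low white kitchen scale fixed to the table on the other side of the board: 150 x 150 mm, with a round flat steel plate 120 mm in diameter, its top 44 mm above the table. This point is the centre of the plate's top face; z is up. The plate does not move.
- bowl: Bystander, loose: white ceramic mixing bowl, 120 mm across at the rim, 55 mm tall, beyond the board. The origin is the centre of its underside.
- jug: Bystander, loose: blue plastic mug-shaped jug with one handle, 84 mm in diameter, 100 mm tall, beyond the board. The origin is the centre of its underside.
- brush: Bystander, loose: pastry brush with a wooden handle, lying on the table beyond the board. The origin is under the brush.
Not all that is in view belongs to the job. What is shaped like the part that bears tub_mid but turquoise or yellow is not meant.

How it is judged:
On the way, in this order (a step that is already met when the one before it is completed fails the run):
1. the canister, the tub and the carton all stand upright and released on the tray (contact force between each of canister, tub, carton and the fingers below 0.3 N and linear speed of each of canister, tub, carton below 0.03 m/s and angle between each of canister_mid, tub_mid, carton_mid's own z axis and vertical below 0.12 rad and x of canister_mid in the frame of tray between -0.165 and 0.165 m and y of canister_mid in the frame of tray between -0.055 and 0.055 m and z of each of canister_mid, carton_mid in the frame of tray below 0.0625 m and x of tub_mid in the frame of tray between -0.165 and 0.165 m and y of tub_mid in the frame of tray between -0.055 and 0.055 m and z of tub_mid in the frame of tray below 0.0575 m and x of carton_mid in the frame of tray between -0.165 and 0.165 m and y of carton_mid in the frame of tray between -0.055 and 0.055 m), for 0.2 s.
2. with the three still on the tray, the tin stands upright and released in the middle of the scale's plate (all of step 1 and contact force between tin and the fingers below 0.3 N and linear speed of tin below 0.03 m/s and angle between tin_mid's own z axis and vertical below 0.12 rad and horizontal distance between tin_mid and scale_plate below 0.015 m and z of tin_mid in the frame of scale_plate between 0.012 and 0.024 m), for 0.2 s.
At the end, for the whole second after the job is handed in: The tin is on the scale plate within 15 mm of its centre; the canister, tub and carton stand on the board, each within 15 mm of where it began, the carton's faces within 15 degrees of the board's; all upright, released, at rest (contact force between each of tin, canister, tub, carton and the fingers below 0.3 N and linear speed of each of tin, canister, tub, carton below 0.03 m/s and angle between each of tin_mid, canister_mid, tub_mid, carton_mid's own z axis and vertical below 0.12 rad and horizontal distance between tin_mid and scale_plate below 0.015 m and z of tin_mid in the frame of scale_plate between 0.012 and 0.024 m and distance of each of canister_mid, tub_mid, carton_mid from where it was at the start of the episode below 0.015 m and angle between the x axis of carton_mid and the x axis of board_top, either way round below 0.26 rad); the robot touches nothing.
It fails at once if a container or the tin is tipped by more than 35 degrees (angle between any of canister_mid, tub_mid, carton_mid, tin_mid's own z axis and vertical above 0.61 rad).
It fails at once if a container or the tin is thrown or dropped (faster than 1.3 m/s) (linear speed of any of canister, tub, carton, tin above 1.3 m/s).
It fails at once if the bowl, the jug or the brush is moved by more than 20 mm (distance of any of bowl, jug, brush from where it was at the start of the episode above 0.02 m).
It also fails if it takes over 144 s, if anything falls off the work surface, if the arm or the gripper's body presses on something with over 40 N, if the wrist force passes 120 N, or if a joint passes its speed limit or range.

ROBOT

A 7-joint arm with a two-finger parallel gripper is mounted at the origin on the work surface. World frame = base frame: x ahead of the robot, y to its left, z up, the work surface at z = 0. Lengths are in m, angles in rad, forces in N, time in s.
With the tool pointing down it reaches from about 0.425 to 0.925 m from the base axis. Payload 6.8 kg.
Tool frame: the origin (TCP) lies on the centre line of the jaws, within the pads' length; the fingertips stand 8 mm ahead of it and the grasp point (between the pads) lies 11 mm behind it; z points along the fingers, y is the direction in which the jaws open and shut (so a half turn about z gives the same grasp; the last joint's range is limited). The gripper opens to 88 mm and grips with 3 to 60 N. Pads are 20 mm wide; open, the fingers measure 115 mm over their backs; the gripper's body (75 mm by 178 mm) begins 61 mm behind the grasp point.
Start: joints at [-1.263, 0.477, 0.022, 1.555, -0.011, 1.109, -0.083], TCP at [0.273, 0.618, 0.196] pointing down, gripper open.
Joint ranges: [-2.96, 2.96], [-0.34, 2.1], [-1.41, 1.46], [0.24, 2.44], [-1.37, 4.51], [0.17, 1.92], [-2.96, 2.96]. Speed limits (rad/s): [2.39, 2.39, 3.14, 3.14, 3.14, 3.14, 3.14].

INTERFACE

Orientations are given as a 3x3 rotation matrix whose columns are the frame's x, y, z axes.
In Python, from station import arm gives the robot as it stands.
- The arm moves only by the tool servo_tool, never from a script. Its arguments are lists of equal length, an entry for each row: "dp": the shift along the tool's x, y, z in m, a list of three; "rotation": the turn, a rotation vector about the tool's x, y, z in rad, a list of three. In form: {"dp": [[x, y, z], ...], "rotation": [[rx, ry, rz], ...]}. A call has 1 to 12 rows; each row is the pose to reach, as a shift and turn from the pose commanded when the call began, along the tool's axes at that moment; what a row does not reach only later rows make up. A row lasts 1/10 s, in which the tool goes at most 50 mm and 8.59 degrees, less where a joint would pass 70% of its speed; a pose out of reach is approached as far as the arm can. A call with a gripper value outside its range is refused whole. "hand" is the closure, from -1 (fully open) to 1 (shut), so that 0 is half open, set as the call begins (left out, the last holds). The fingers move at their own pace and stop on an object; "grip_force" is the grip in N (left out, the last holds). Time passes only in rows, so rows that repeat a pose let the fingers close. It gives the time, the measured TCP pose, the force and the opening at its end, in the units of the state.
- arm.get_obs(): the state, without advancing time (a new reading comes with each control period).
- arm.get_image(name): name is "scene" or "top"; returns the picture (400x640x3 uint8, red, green, blue); there is no depth.
- arm.get_calibration(name): a dict with "fx", "fy", "cx", "cy" (pixels), "cam_to_world" (4x4, takes a point from camera to world coordinates). Camera axes: x right, y down, z forward; pixel columns grow to the right and rows downward; lengths in m; the calibration is good to about 2 mm. A picture is of the moment at which its call begins. get_calibration takes no time and is no camera call.
- arm.sign_off(): hands the job in, once; it reports no verdict.
The state is a dict: "time_s": time; "joints": joint angles; "qd": joint speeds; "tau": joint torques, N m; "eef_pos": TCP position; "tool_rot": TCP orientation; "contact_force": force on the tool from outside, world axes, zero at the start; "moment": the same for the moment, N m; "width": finger opening in m.
Only numpy, scipy, OpenCV 4.12 (cv2) and the standard library are available. Lean on these libraries where they do the work, as an engineer would, in place of code of your own. Each camera call takes 0.05 s, during which the arm holds its last target. There are 200 camera calls.

## Working session

There is one attempt and no reset: what is moved stays moved. The work goes in short steps, Python scripts to look and compute and a tool call to move; the robot and the scene stay as the last step left them, time stands still between calls to the robot, and variables do not carry over. Pictures are saved under pics/ and viewed, about 12 in all and at most 16, crops included, and the job is handed in when it is done.

Besides the shell and the picture viewer there is one more tool, called after ">>>" as name(argument=value, ...) on one line, values as JSON. servo_tool: Moves the arm, as the interface text tells. Its arguments: {"type":"object","properties":{"dp":{"type":"array","items":{"type":"array","items":{"type":"number"}}},"rotation":{"type":"array","items":{"type":"array","items":{"type":"number"}}},"hand":{"type":"number"},"grip_force":{"type":"number"}},"required":["dp","rotation"]}

```bash
ls; mkdir -p pics; python3 - <<'E'
from station import arm
import cv2,numpy as np
np.set_printoptions(precision=4,suppress=True)
o=arm.get_obs();print(o)
for n in("scene","top"):
    im=arm.get_image(n);cv2.imwrite(f"pics/{n}0.png",im[:,:,::-1]);c=arm.get_calibration(n);print(n,c)
E
```

```text
pics
{'time_s': 0.0, 'joints': array([-1.2631,  0.4778,  0.0223,  1.5565, -0.0115,  1.1093, -0.0831]), 'qd': array([-0.0001, -0.0005, -0.0012,  0.0006,  0.0014, -0.0009, -0.0008]), 'tau': array([  0.0009, -58.2852,   1.5354, -27.2592,  -0.0543,   0.017 ,
         0.0001]), 'eef_pos': array([0.2724, 0.6169, 0.1955]), 'tool_rot': array([[-0.9148,  0.4039, -0.0006],
       [ 0.4039,  0.9148, -0.0017],
       [-0.0001, -0.0018, -1.    ]]), 'contact_force': array([ 0.8907,  0.3199, -0.0643]), 'moment': array([-0.033 ,  0.0009,  0.0203]), 'width': 0.08747570951481606}
scene {'fx': 415.0126585640099, 'fy': 415.0126585640099, 'cx': 323.8263627964456, 'cy': 201.58362645537815, 'cam_to_world': array([[ 0.0318,  0.7725, -0.6342,  1.1792],
       [ 0.9995, -0.0295,  0.0142, -0.0108],
       [-0.0077, -0.6343, -0.773 ,  0.8068],
       [ 0.    ,  0.    ,  0.    ,  1.    ]])}
top {'fx': 388.28992527899226, 'fy': 388.28992527899226, 'cx': 322.0837092240709, 'cy': 201.70359747661342, 'cam_to_world': array([[-0.0086, -0.9986,  0.0526,  0.4952],
       [-0.9999,  0.0092,  0.0121, -0.0151],
       [-0.0126, -0.0524, -0.9985,  1.0573],
       [ 0.    ,  0.    ,  0.    ,  1.    ]])}
```

View pics/scene0.png

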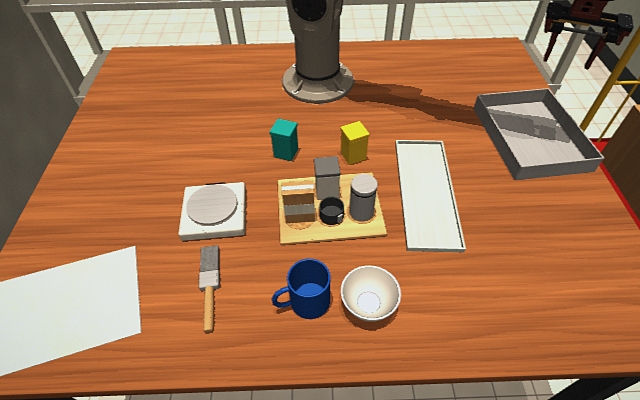

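View pics/top0.png

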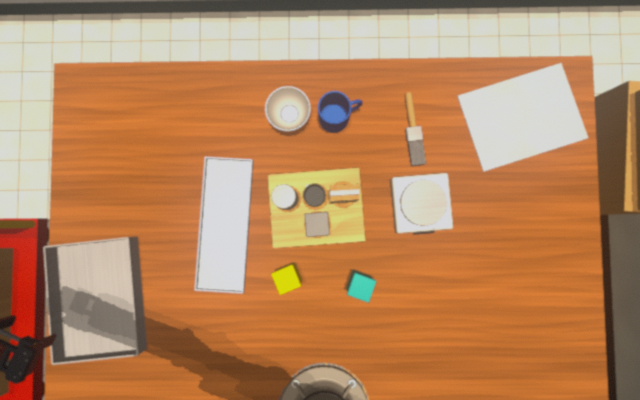

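The tub is the grey-lidded one at top (317,224), on the near mark. The turquoise (361,286) and yellow (286,279) blocks are decoys. The canister is at (285,197), the tin at (314,195), the carton at (344,193), the tray on the left at (223,224) and the scale at (424,203). I'll check these in one close crop.

```bash
cat > h.py <<'E'
from station import arm
import cv2,numpy as np
np.set_printoptions(precision=4,suppress=True)
def ray(n,uv,z):
    "pixels (N,2) -> world points on plane z"
    c=arm.get_calibration(n);T=c["cam_to_world"];uv=np.atleast_2d(uv).astype(float)
    d=np.c_[(uv[:,0]-c["cx"])/c["fx"],(uv[:,1]-c["cy"])/c["fy"],np.ones(len(uv))]@T[:3,:3].T
    return T[:3,3]+d*((z-T[2,3])/d[:,2])[:,None]
def pix(n,P):
    c=arm.get_calibration(n);T=c["cam_to_world"];q=(np.atleast_2d(P)-T[:3,3])@T[:3,:3]
    return np.c_[q[:,0]/q[:,2]*c["fx"]+c["cx"],q[:,1]/q[:,2]*c["fy"]+c["cy"]]
E
python3 - <<'E'
import cv2
a=cv2.imread("pics/top0.png");b=cv2.imread("pics/scene0.png")
cv2.imwrite("pics/topc.png",cv2.resize(a[160:255,262:372],None,fx=6,fy=6,interpolation=cv2.INTER_CUBIC))
cv2.imwrite("pics/scc.png",cv2.resize(b[145:255,265:475],None,fx=3.8,fy=3.8,interpolation=cv2.INTER_CUBIC))
E
```

```text
(no output)
```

View pics/topc.png

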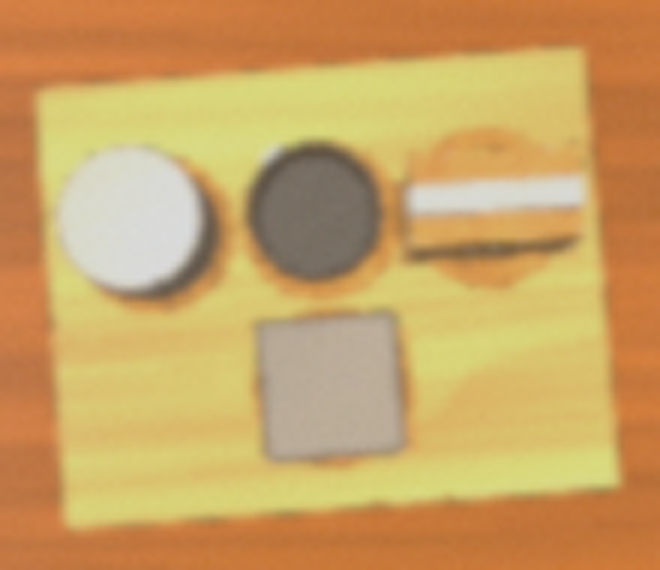

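View pics/scc.png

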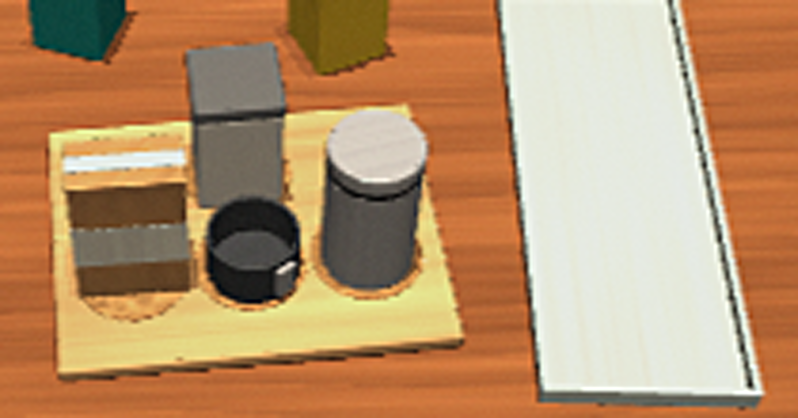

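```bash
python3 - <<'E'
from h import *
s=lambda p:(np.array(p,float)+.5)/6-.5+[262,160]
B=ray("top",s([(37,92),(585,47),(620,486),(66,527)]),.012)
bc=B.mean(0);ex=(B[0]+B[1]-B[2]-B[3]);yaw=np.arctan2(ex[1],ex[0])
print("board",bc,np.degrees(yaw),[np.linalg.norm(B[i]-B[i-1]) for i in range(4)])
R=np.array([[np.cos(yaw),-np.sin(yaw)],[np.sin(yaw),np.cos(yaw)]])
def loc(n,P):print(n,P,"in board mm",(R.T@(P[:2]-bc[:2]))*1000)
loc("can",ray("top",s((130,219)),.117)[0])
T=ray("top",s([(257,322),(395,312),(406,452),(268,461)]),.107);loc("tub",T.mean(0))
e=T[0]+T[1]-T[2]-T[3];print("tub yaw",np.degrees(np.arctan2(e[1],e[0])),[np.linalg.norm(T[i]-T[i-1]) for i in range(4)])
C=ray("top",s([(409,198),(583,190)]),.117);loc("carton",C.mean(0));d=C[0]-C[1];print("carton yaw",np.degrees(np.arctan2(-d[0],d[1])),np.linalg.norm(d))
loc("tin",ray("top",s((315,212)),.048)[0])
im=cv2.imread("pics/top0.png");hsv=cv2.cvtColor(im,cv2.COLOR_BGR2HSV)
m=(hsv[...,1]<70).astype(np.uint8)
for n,(x0,y0,x1,y1),z in(("tray",(180,145,262,305),.014),("scale",(385,165,460,240),.036)):
    k=np.zeros_like(m);k[y0:y1,x0:x1]=m[y0:y1,x0:x1]
    c=max(cv2.findContours(k,0,1)[0],key=cv2.contourArea);bx=cv2.boxPoints(cv2.minAreaRect(c));W=ray("top",bx,z)
    e=W[1]-W[0];f=W[2]-W[1];print(n,bx.tolist(),W.mean(0),np.linalg.norm(e),np.linalg.norm(f),np.degrees(np.arctan2(e[1],e[0])))
im=cv2.imread("pics/top0.png")[170:240,388:460];sc=cv2.imread("pics/scene0.png")[175:245,175:250]
cv2.imwrite("pics/scale.png",np.hstack([cv2.resize(im,(400,390),interpolation=2),cv2.resize(sc,(400,390),interpolation=2)]))
E
```

```text
board [0.535 0.014 0.012] 3.7396689938152146 [np.float64(0.19609172460056115), np.float64(0.24818891346422517), np.float64(0.19769745627187169), np.float64(0.24825251476776586)]
can [0.5593 0.0905 0.117 ] in board mm [29.1894 74.7725]
tub [0.4907 0.0097 0.107 ] in board mm [-44.4584  -1.4049]
tub yaw 4.065917350816737 [np.float64(0.05672069357495964), np.float64(0.056458141860534876), np.float64(0.05709390642371281), np.float64(0.05625011927272733)]
carton [ 0.568  -0.0577  0.117 ] in board mm [ 28.2385 -73.7129]
carton yaw 2.09351926176806 0.07040583805402674
tin [0.5663 0.0178 0.048 ] in board mm [31.4203  1.7563]
tray [[194.0050811767578, 289.9289245605469], [203.59898376464844, 155.61422729492188], [252.9187774658203, 159.13705444335938], [243.3248748779297, 293.4517517089844]] [0.4927 0.2634 0.014 ] 0.3618672533575464 0.1348272418935072 -3.645382422461786
scale [[390.754150390625, 177.2950897216797], [447.73773193359375, 172.11476135253906], [452.942626953125, 229.3688507080078], [395.95904541015625, 234.54917907714844]] [ 0.5426 -0.2645  0.036 ] 0.15049180302574738 0.15083883762585562 -85.34866699179945
```

View pics/scale.png

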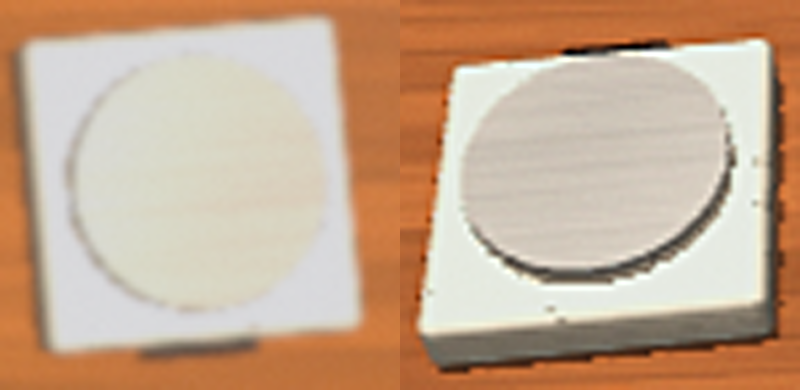

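```bash
cat >> h.py <<'E'
def to(x,y,z,yaw,o=None):
    "shift/turn in tool axes from the measured pose to TCP x,y,z, tool y at yaw deg from world x, pointing down"
    from scipy.spatial.transform import Rotation as Ro
    o=o or arm.get_obs();c,s=np.cos(np.radians(yaw)),np.sin(np.radians(yaw))
    Rt=np.array([[-s,c,0],[c,s,0],[0,0,-1.]]);R=o["tool_rot"]
    print("t",round(o["time_s"],2),"pos",o["eef_pos"],"F",o["contact_force"],"w",round(o["width"],4),"-> dp",R.T@(np.array([x,y,z])-o["eef_pos"]),"rot",Ro.from_matrix(R.T@Rt).as_rotvec())
E
python3 - <<'E'
from h import *
print("plate top",ray("top",(423.6,202.3),.044),"scene",ray("scene",(211.3,204),.044))
q=lambda x,y:((np.array([x,y])+.5)/3.8-.5+[265,145])
print("can scene",ray("scene",q(377,146),.117),"tin scene rim",ray("scene",q(254,232),.048))
t=np.radians(-3.6);
for u in(-.11,0,.11):print("tray",u,[.4927+u*np.cos(t),.2634+u*np.sin(t)])
to(.559,.0905,.2,3.7)
E
```

```text
plate top [[ 0.5446 -0.2672  0.044 ]] scene [[ 0.5507 -0.2638  0.044 ]]
can scene [[0.5633 0.0927 0.117 ]] tin scene rim [[0.5699 0.0207 0.048 ]]
tray -0.11 [np.float64(0.38291705987289015), np.float64(0.2703069571482245)]
tray 0 [np.float64(0.4927), np.float64(0.2634)]
tray 0.11 [np.float64(0.6024829401271099), np.float64(0.25649304285177554)]
t 0.1 pos [0.2724 0.6169 0.1956] F [ 0.423  -1.0725 -0.6905] w 0.0875 -> dp [-0.4748 -0.3659 -0.0037] rot [-0.0014  0.001   1.0905]
```

>>> servo_tool(dp=[[-0.04, -0.031, 0], [-0.08, -0.062, 0], [-0.12, -0.092, 0], [-0.16, -0.123, 0], [-0.2, -0.154, 0], [-0.24, -0.185, 0], [-0.28, -0.216, 0], [-0.32, -0.247, 0], [-0.36, -0.277, 0], [-0.4, -0.308, 0], [-0.44, -0.339, 0], [-0.474, -0.364, 0]], rotation=[[0, 0, 0.09], [0, 0, 0.18], [0, 0, 0.27], [0, 0, 0.36], [0, 0, 0.46], [0, 0, 0.55], [0, 0, 0.64], [0, 0, 0.73], [0, 0, 0.82], [0, 0, 0.91], [0, 0, 1.0], [0, 0, 1.09]], hand=-1, grip_force=25)

```text
time_s: 1.3
eef_pos: [0.5596, 0.0908, 0.1964]
tool_rot: [[-0.061, 0.998, -0.0], [0.998, 0.061, -0.0], [0.0, -0.0, -1.0]]
contact_force: [0.7, 1.3, 0.6]
width: 0.0881
```

```bash
python3 -c "
from h import *
to(.561,.0915,.2,3.7)"
```

```text
t 1.3 pos [0.5596 0.0908 0.1964] F [0.709  1.3334 0.5693] w 0.0881 -> dp [ 0.0006  0.0014 -0.0036] rot [-0.0002 -0.     -0.0036]
```

>>> servo_tool(dp=[[0.0005, 0.0015, 0.02], [0.0005, 0.0015, 0.045], [0.0005, 0.0015, 0.07], [0.0005, 0.0015, 0.09], [0.0005, 0.0015, 0.11], [0.0005, 0.0015, 0.125], [0.0005, 0.0015, 0.134], [0.0005, 0.0015, 0.134]], rotation=[[0, 0, 0], [0, 0, 0], [0, 0, 0], [0, 0, 0], [0, 0, 0], [0, 0, 0], [0, 0, 0], [0, 0, 0]])

```text
time_s: 2.1
eef_pos: [0.5599, 0.0935, 0.0614]
tool_rot: [[-0.065, 0.998, -0.002], [0.998, 0.065, -0.001], [-0.001, -0.002, -1.0]]
contact_force: [-0.2, -0.2, 0.3]
width: 0.0877
```

>>> servo_tool(dp=[[0, 0, 0], [0, 0, 0], [0, 0, 0], [0, 0, 0], [0, 0, 0], [0, 0, 0], [0, 0, 0]], rotation=[[0, 0, 0], [0, 0, 0], [0, 0, 0], [0, 0, 0], [0, 0, 0], [0, 0, 0], [0, 0, 0]], hand=1)

```text
time_s: 2.8
eef_pos: [0.561, 0.0938, 0.063]
tool_rot: [[-0.065, 0.998, 0.001], [0.998, 0.065, 0.0], [0.0, 0.001, -1.0]]
contact_force: [-1.3, -0.2, 6.5]
width: 0.0596
```

```bash
python3 -c "
from h import *
im=arm.get_image('scene');cv2.imwrite('pics/g1.png',cv2.resize(im[100:260,250:490,::-1],None,fx=3,fy=3))
to(.6045,.2575,.0545,3.7)"
```

```text
t 2.85 pos [0.561  0.0938 0.063 ] F [-2.174  -0.4162  6.2454] w 0.0599 -> dp [0.1606 0.0541 0.0086] rot [ 0.0006 -0.0004  0.0004]
```

View pics/g1.png

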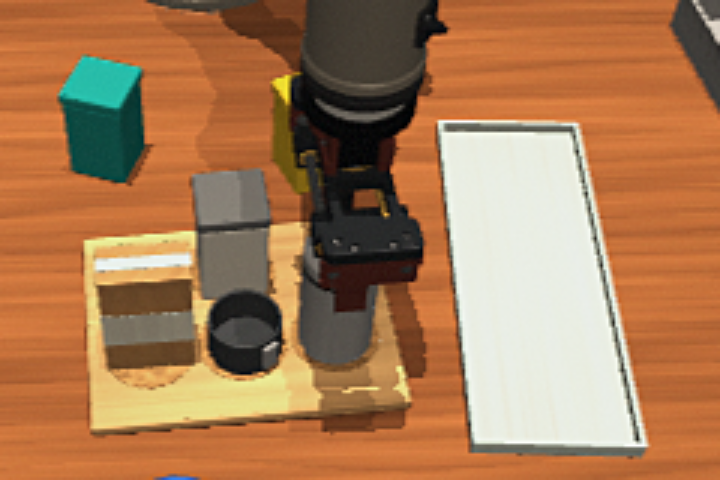

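The canister is gripped at width 60 mm, around (337,270) in the crop. Next I lift it and carry it to the far end of the tray.

>>> servo_tool(dp=[[0, 0, -0.01], [0, 0, -0.025], [0, 0, -0.045], [0.015, 0.005, -0.06], [0.04, 0.014, -0.06], [0.065, 0.022, -0.06], [0.09, 0.03, -0.06], [0.115, 0.039, -0.06], [0.14, 0.047, -0.06], [0.155, 0.052, -0.06], [0.1605, 0.054, -0.055], [0.1605, 0.054, -0.045]], rotation=[[0, 0, 0], [0, 0, 0], [0, 0, 0], [0, 0, 0], [0, 0, 0], [0, 0, 0], [0, 0, 0], [0, 0, 0], [0, 0, 0], [0, 0, 0], [0, 0, 0], [0, 0, 0]])

```text
time_s: 4.05
eef_pos: [0.6046, 0.2576, 0.1077]
tool_rot: [[-0.066, 0.998, 0.001], [0.998, 0.066, 0.0], [0.0, 0.001, -1.0]]
contact_force: [-0.8, -0.3, -3.8]
width: 0.0597
```

```bash
python3 -c "
from h import *
to(.6045,.2575,.0545,3.7)"
```

```text
t 4.05 pos [0.6046 0.2576 0.1077] F [-0.8464 -0.3138 -3.8081] w 0.0597 -> dp [-0.0001 -0.0002  0.0532] rot [ 0.0013 -0.0002  0.0011]
```

>>> servo_tool(dp=[[0, 0, 0.012], [0, 0, 0.027], [0, 0, 0.039], [0, 0, 0.045], [0, 0, 0.048], [0, 0, 0.05], [0, 0, 0.0515], [0, 0, 0.0525], [0, 0, 0.0525]], rotation=[[0, 0, 0], [0, 0, 0], [0, 0, 0], [0, 0, 0], [0, 0, 0], [0, 0, 0], [0, 0, 0], [0, 0, 0], [0, 0, 0]])

```text
time_s: 4.95
eef_pos: [0.6043, 0.2575, 0.0552]
tool_rot: [[-0.065, 0.998, 0.0], [0.998, 0.065, 0.0], [0.0, 0.0, -1.0]]
contact_force: [0.5, 0.2, -3.9]
width: 0.0598
```

>>> servo_tool(dp=[[0, 0, 0.001], [0, 0, 0.0015], [0, 0, 0.002], [0, 0, 0.002]], rotation=[[0, 0, 0], [0, 0, 0], [0, 0, 0], [0, 0, 0]])

```text
time_s: 5.35
eef_pos: [0.6044, 0.2576, 0.055]
tool_rot: [[-0.065, 0.998, 0.0], [0.998, 0.065, 0.001], [0.001, 0.0, -1.0]]
contact_force: [-5.8, -1.9, 9.9]
width: 0.0593
```

>>> servo_tool(dp=[[0, 0, -0.001], [0, 0, -0.001], [0, 0, -0.001], [0, 0, -0.001], [0, 0, -0.02], [0, 0, -0.06], [0, 0, -0.1], [-0.03, -0.016, -0.125], [-0.07, -0.037, -0.135], [-0.11, -0.059, -0.135], [-0.15, -0.08, -0.135], [-0.19, -0.102, -0.135]], rotation=[[0, 0, 0], [0, 0, 0], [0, 0, 0], [0, 0, 0], [0, 0, 0], [0, 0, 0], [0, 0, 0], [0, 0, 0], [0, 0, 0], [0, 0, 0], [0, 0, 0], [0, 0, 0]], hand=-1)

```text
time_s: 6.55
eef_pos: [0.514, 0.0595, 0.1881]
tool_rot: [[-0.065, 0.998, 0.001], [0.998, 0.065, 0.0], [0.0, 0.001, -1.0]]
contact_force: [0.3, -1.0, 0.3]
width: 0.088
```

```bash
python3 -c "
from h import *
to(.4925,.0105,.19,4)"
```

```text
t 6.55 pos [0.514  0.0595 0.1881] F [ 0.2835 -1.0495  0.3437] w 0.088 -> dp [-0.0475 -0.0246 -0.0019] rot [ 0.0007 -0.0002 -0.0048]
```

>>> servo_tool(dp=[[-0.03, -0.015, 0], [-0.0475, -0.0245, 0], [-0.0475, -0.0245, 0.02], [-0.0475, -0.0245, 0.045], [-0.0475, -0.0245, 0.07], [-0.0475, -0.0245, 0.09], [-0.0475, -0.0245, 0.11], [-0.0475, -0.0245, 0.12], [-0.0475, -0.0245, 0.126], [-0.0475, -0.0245, 0.126]], rotation=[[0, 0, 0], [0, 0, 0], [0, 0, 0], [0, 0, 0], [0, 0, 0], [0, 0, 0], [0, 0, 0], [0, 0, 0], [0, 0, 0], [0, 0, 0]])

```text
time_s: 7.55
eef_pos: [0.4934, 0.0123, 0.0617]
tool_rot: [[-0.065, 0.998, -0.001], [0.998, 0.065, -0.0], [-0.0, -0.001, -1.0]]
contact_force: [0.8, 0.1, 0.1]
width: 0.0877
```

>>> servo_tool(dp=[[0, 0, 0], [0, 0, 0], [0, 0, 0], [0, 0, 0], [0, 0, 0], [0, 0, 0], [0, 0, 0]], rotation=[[0, 0, 0], [0, 0, 0], [0, 0, 0], [0, 0, 0], [0, 0, 0], [0, 0, 0], [0, 0, 0]], hand=1)

```text
time_s: 8.25
eef_pos: [0.4933, 0.0121, 0.0623]
tool_rot: [[-0.065, 0.998, 0.0], [0.998, 0.065, 0.0], [0.0, 0.0, -1.0]]
contact_force: [-3.4, 0.6, 5.5]
width: 0.0578
```

```bash
python3 -c "
from h import *
to(.385,.2715,.0545,3.7)"
```

```text
t 8.25 pos [0.4933 0.0121 0.0623] F [-3.4438  0.613   5.5456] w 0.0578 -> dp [ 0.2658 -0.0913  0.0078] rot [ 0.     -0.0003  0.0003]
```

>>> servo_tool(dp=[[0, 0, -0.008], [0, 0, -0.022], [0, 0, -0.042], [0.015, 0, -0.06], [0.04, -0.01, -0.065], [0.07, -0.02, -0.065], [0.1, -0.032, -0.065], [0.13, -0.043, -0.065], [0.16, -0.054, -0.065], [0.19, -0.065, -0.065], [0.22, -0.076, -0.065], [0.245, -0.085, -0.065]], rotation=[[0, 0, 0], [0, 0, 0], [0, 0, 0], [0, 0, 0], [0, 0, 0], [0, 0, 0], [0, 0, 0], [0, 0, 0], [0, 0, 0], [0, 0, 0], [0, 0, 0], [0, 0, 0]])

```text
time_s: 9.45
eef_pos: [0.3916, 0.2526, 0.1271]
tool_rot: [[-0.066, 0.998, 0.0], [0.998, 0.066, 0.0], [0.0, 0.0, -1.0]]
contact_force: [1.3, 0.1, -2.4]
width: 0.058
```

```bash
python3 -c "
from h import *
to(.385,.2715,.0545,3.7)"
```

```text
t 9.45 pos [0.3916 0.2526 0.1271] F [ 1.3419  0.0706 -2.4416] w 0.058 -> dp [ 0.0193 -0.0054  0.0726] rot [ 0.     -0.0002  0.0014]
```

>>> servo_tool(dp=[[0.015, -0.004, 0], [0.0195, -0.0055, 0.005], [0.0195, -0.0055, 0.02], [0.0195, -0.0055, 0.038], [0.0195, -0.0055, 0.053], [0.0195, -0.0055, 0.063], [0.0195, -0.0055, 0.068], [0.0195, -0.0055, 0.07], [0.0195, -0.0055, 0.0715], [0.0195, -0.0055, 0.073], [0.0195, -0.0055, 0.0735], [0.0195, -0.0055, 0.0735]], rotation=[[0, 0, 0], [0, 0, 0], [0, 0, 0], [0, 0, 0], [0, 0, 0], [0, 0, 0], [0, 0, 0], [0, 0, 0], [0, 0, 0], [0, 0, 0], [0, 0, 0], [0, 0, 0]])

```text
time_s: 10.65
eef_pos: [0.3862, 0.2706, 0.0542]
tool_rot: [[-0.065, 0.998, 0.001], [0.998, 0.065, 0.001], [0.001, 0.001, -1.0]]
contact_force: [-2.0, -0.2, 4.8]
width: 0.0577
```

>>> servo_tool(dp=[[0, 0, -0.0005], [0, 0, -0.0005], [0, 0, -0.0005], [0, 0, -0.0005], [0, 0, -0.02], [0, 0, -0.06], [0, 0, -0.1], [-0.02, 0.01, -0.125], [-0.06, 0.029, -0.135], [-0.105, 0.05, -0.135], [-0.15, 0.072, -0.135], [-0.195, 0.093, -0.135]], rotation=[[0, 0, 0], [0, 0, 0], [0, 0, 0], [0, 0, 0], [0, 0, 0], [0, 0, 0], [0, 0, 0], [0, 0, 0], [0, 0, 0], [0, 0, 0], [0, 0, 0], [0, 0, 0]], hand=-1)

```text
time_s: 11.85
eef_pos: [0.4921, 0.08, 0.1888]
tool_rot: [[-0.066, 0.998, 0.001], [0.998, 0.066, 0.001], [0.001, 0.001, -1.0]]
contact_force: [1.2, 1.1, 0.1]
width: 0.0877
```

```bash
python3 -c "
from h import *
to(.57,-.0565,.19,2.1)"
```

```text
t 11.85 pos [0.4921 0.08   0.1888] F [1.1783 1.105  0.0843] w 0.0877 -> dp [-0.1413  0.0688 -0.0012] rot [ 0.0009 -0.0006  0.0291]
```

>>> servo_tool(dp=[[-0.04, 0.02, 0], [-0.08, 0.039, 0], [-0.115, 0.056, 0], [-0.1415, 0.069, 0], [-0.1415, 0.069, 0.02], [-0.1415, 0.069, 0.05], [-0.1415, 0.069, 0.08], [-0.1415, 0.069, 0.1], [-0.1415, 0.069, 0.115], [-0.1415, 0.069, 0.123], [-0.1415, 0.069, 0.127], [-0.1415, 0.069, 0.127]], rotation=[[0, 0, 0.01], [0, 0, 0.02], [0, 0, 0.029], [0, 0, 0.029], [0, 0, 0.029], [0, 0, 0.029], [0, 0, 0.029], [0, 0, 0.029], [0, 0, 0.029], [0, 0, 0.029], [0, 0, 0.029], [0, 0, 0.029]])

```text
time_s: 13.05
eef_pos: [0.5696, -0.0552, 0.0616]
tool_rot: [[-0.036, 0.999, 0.0], [0.999, 0.036, -0.0], [-0.0, 0.0, -1.0]]
contact_force: [0.2, -1.0, 0.3]
width: 0.0876
```

>>> servo_tool(dp=[[0, 0, 0], [0, 0, 0], [0, 0, 0], [0, 0, 0], [0, 0, 0], [0, 0, 0], [0, 0, 0], [0, 0, 0], [0, 0, 0]], rotation=[[0, 0, 0], [0, 0, 0], [0, 0, 0], [0, 0, 0], [0, 0, 0], [0, 0, 0], [0, 0, 0], [0, 0, 0], [0, 0, 0]], hand=1)

```text
time_s: 13.95
eef_pos: [0.5692, -0.0552, 0.0614]
tool_rot: [[-0.036, 0.999, -0.0], [0.999, 0.036, 0.0], [0.0, -0.0, -1.0]]
contact_force: [-1.3, -0.7, 0.2]
width: 0.0381
```

```bash
python3 -c "
from h import *
to(.495,.2645,.054,2.1)"
```

```text
t 13.95 pos [ 0.5692 -0.0552  0.0614] F [-1.3245 -0.6967  0.2227] w 0.0381 -> dp [ 0.3221 -0.0627  0.0074] rot [-0.0002 -0.     -0.0008]
```

>>> servo_tool(dp=[[0, 0, -0.01], [0, 0, -0.03], [0, 0, -0.055], [0, -0.005, -0.08], [0.02, -0.02, -0.1], [0.05, -0.035, -0.1], [0.085, -0.05, -0.1], [0.12, -0.06, -0.1], [0.155, -0.0625, -0.1], [0.19, -0.0625, -0.1], [0.225, -0.0625, -0.1], [0.255, -0.0625, -0.1]], rotation=[[0, 0, 0], [0, 0, 0], [0, 0, 0], [0, 0, 0], [0, 0, 0], [0, 0, 0], [0, 0, 0], [0, 0, 0], [0, 0, 0], [0, 0, 0], [0, 0, 0], [0, 0, 0]])

```text
time_s: 15.15
eef_pos: [0.4972, 0.1995, 0.1619]
tool_rot: [[-0.037, 0.999, 0.0], [0.999, 0.037, 0.001], [0.001, 0.0, -1.0]]
contact_force: [0.8, -0.5, -2.4]
width: 0.038
```

```bash
python3 -c "
from h import *
to(.495,.2645,.054,2.1)"
```

```text
t 15.15 pos [0.4972 0.1995 0.1619] F [ 0.8054 -0.4626 -2.4215] w 0.038 -> dp [0.065  0.0002 0.108 ] rot [ 0.0001 -0.0005  0.0003]
```

>>> servo_tool(dp=[[0.03, 0, 0], [0.053, 0, 0], [0.065, 0, 0.01], [0.065, 0, 0.03], [0.065, 0, 0.05], [0.065, 0, 0.07], [0.065, 0, 0.086], [0.065, 0, 0.096], [0.065, 0, 0.1], [0.065, 0, 0.103], [0.065, 0, 0.105], [0.065, 0, 0.1065]], rotation=[[0, 0, 0], [0, 0, 0], [0, 0, 0], [0, 0, 0], [0, 0, 0], [0, 0, 0], [0, 0, 0], [0, 0, 0], [0, 0, 0], [0, 0, 0], [0, 0, 0], [0, 0, 0]])

```text
time_s: 16.35
eef_pos: [0.4958, 0.2626, 0.0554]
tool_rot: [[-0.036, 0.999, 0.001], [0.999, 0.036, 0.001], [0.001, 0.001, -1.0]]
contact_force: [0.1, -0.1, -2.8]
width: 0.0378
```

>>> servo_tool(dp=[[0, 0, 0.0005], [0, 0, 0.001], [0, 0, 0.0015], [0, 0, 0.0015]], rotation=[[0, 0, 0], [0, 0, 0], [0, 0, 0], [0, 0, 0]])

```text
time_s: 16.75
eef_pos: [0.4954, 0.2625, 0.0535]
tool_rot: [[-0.036, 0.999, 0.0], [0.999, 0.036, 0.0], [0.0, 0.0, -1.0]]
contact_force: [-1.0, 0.2, -2.6]
width: 0.0381
```

>>> servo_tool(dp=[[0, 0, 0.0005], [0, 0, 0.001], [0, 0, 0.0015], [0, 0, 0.0015]], rotation=[[0, 0, 0], [0, 0, 0], [0, 0, 0], [0, 0, 0]])

```text
time_s: 17.15
eef_pos: [0.4955, 0.2625, 0.0534]
tool_rot: [[-0.036, 0.999, -0.0], [0.999, 0.036, 0.001], [0.001, -0.0, -1.0]]
contact_force: [-5.6, -2.5, 12.1]
width: 0.0377
```

Touching. I release the carton, rise, and head back towards the tin.

>>> servo_tool(dp=[[0, 0, -0.001], [0, 0, -0.001], [0, 0, -0.001], [0, 0, -0.001], [0, 0, -0.001], [0, 0, -0.02], [0, 0, -0.06], [0, 0, -0.1], [-0.02, 0.008, -0.125], [-0.06, 0.02, -0.135], [-0.105, 0.035, -0.135], [-0.15, 0.05, -0.135]], rotation=[[0, 0, 0], [0, 0, 0], [0, 0, 0], [0, 0, 0], [0, 0, 0], [0, 0, 0], [0, 0, 0], [0, 0, 0], [0, 0, 0], [0, 0, 0], [0, 0, 0], [0, 0, 0]], hand=-1)

```text
time_s: 18.35
eef_pos: [0.5514, 0.1133, 0.1876]
tool_rot: [[-0.037, 0.999, 0.001], [0.999, 0.037, 0.001], [0.001, 0.001, -1.0]]
contact_force: [0.4, 0.6, -0.1]
width: 0.0879
```

```bash
python3 -c "
from h import *
im=arm.get_image('scene');cv2.imwrite('pics/s2.png',cv2.resize(im[100:280,160:490,::-1],None,fx=2.4,fy=2.4))
to(.568,.02,.19,2.1)"
```

```text
t 18.4 pos [0.5537 0.103  0.188 ] F [ 2.1629 -6.3152  0.4465] w 0.0877 -> dp [-0.0833  0.0121 -0.0016] rot [ 0.0032  0.004  -0.0103]
```

View pics/s2.png

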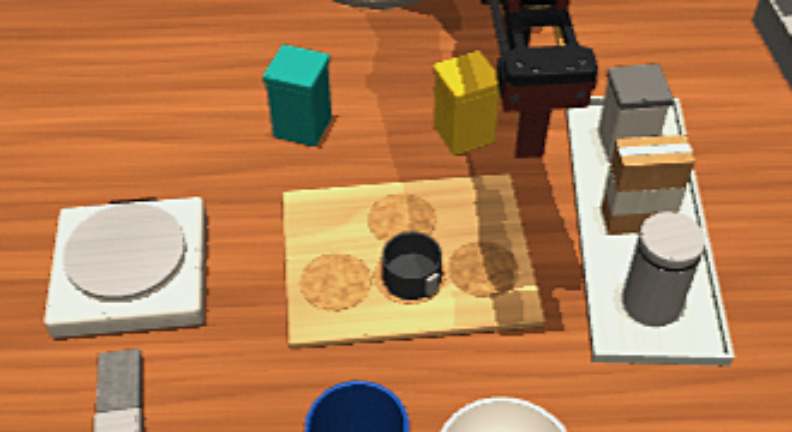

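All three containers stand upright on the tray: the tub at (638,95), the carton at (650,185) and the canister at (667,270). The tin sits alone at (412,265).

>>> servo_tool(dp=[[-0.03, 0.004, 0], [-0.06, 0.008, 0], [-0.085, 0.012, 0], [-0.0945, 0.0135, 0], [-0.0945, 0.0135, 0.01], [-0.0945, 0.0135, 0.035], [-0.0945, 0.0135, 0.06], [-0.0945, 0.0135, 0.08], [-0.0945, 0.0135, 0.095], [-0.0945, 0.0135, 0.1], [-0.0945, 0.0135, 0.1]], rotation=[[0, 0, 0], [0, 0, 0], [0, 0, 0], [0, 0, 0], [0, 0, 0], [0, 0, 0], [0, 0, 0], [0, 0, 0], [0, 0, 0], [0, 0, 0], [0, 0, 0]])

```text
time_s: 19.5
eef_pos: [0.5672, 0.0212, 0.0863]
tool_rot: [[-0.037, 0.999, -0.001], [0.999, 0.037, -0.0], [-0.0, -0.001, -1.0]]
contact_force: [-0.3, 0.4, -0.5]
width: 0.0881
```

```bash
python3 -c "
from h import *
to(.568,.02,.026,2.1)"
```

```text
t 19.5 pos [0.5672 0.0212 0.0863] F [-0.25    0.3645 -0.5425] w 0.0881 -> dp [-0.0012  0.0008  0.0603] rot [-0.0013  0.      0.0003]
```

>>> servo_tool(dp=[[-0.001, 0.001, 0.015], [-0.001, 0.001, 0.03], [-0.001, 0.001, 0.045], [-0.001, 0.001, 0.055], [-0.001, 0.001, 0.06], [-0.001, 0.001, 0.06]], rotation=[[0, 0, 0], [0, 0, 0], [0, 0, 0], [0, 0, 0], [0, 0, 0], [0, 0, 0]])

```text
time_s: 20.1
eef_pos: [0.5681, 0.0193, 0.026]
tool_rot: [[-0.036, 0.999, -0.001], [0.999, 0.036, -0.0], [-0.0, -0.001, -1.0]]
contact_force: [0.6, -0.3, 1.3]
width: 0.0876
```

>>> servo_tool(dp=[[0, 0, 0], [0, 0, 0], [0, 0, 0], [0, 0, 0], [0, 0, 0], [0, 0, 0], [0, 0, 0]], rotation=[[0, 0, 0], [0, 0, 0], [0, 0, 0], [0, 0, 0], [0, 0, 0], [0, 0, 0], [0, 0, 0]], hand=1, grip_force=12)

```text
time_s: 20.8
eef_pos: [0.5687, 0.0194, 0.027]
tool_rot: [[-0.036, 0.999, 0.0], [0.999, 0.036, 0.0], [0.0, 0.0, -1.0]]
contact_force: [0.7, -0.8, 0.3]
width: 0.0353
```

```bash
python3 -c "
from h import *
to(.5475,-.2655,.058,2.1)"
```

```text
t 20.8 pos [0.5687 0.0194 0.027 ] F [ 0.6973 -0.8056  0.3495] w 0.0353 -> dp [-0.284  -0.0314 -0.031 ] rot [ 0.     -0.0001 -0.0007]
```

Width 35 mm is wrong for a 60 mm tin. I look before moving.

```bash
python3 -c "
from h import *
o=arm.get_obs();print(o['width'],o['contact_force'])
im=arm.get_image('scene');cv2.imwrite('pics/s3.png',cv2.resize(im[140:260,260:400,::-1],None,fx=5,fy=5))
print(arm.get_obs()['width'])"
```

```text
0.035338074252020124 [ 0.6973 -0.8056  0.3495]
0.031076794726830816
```

View pics/s3.png

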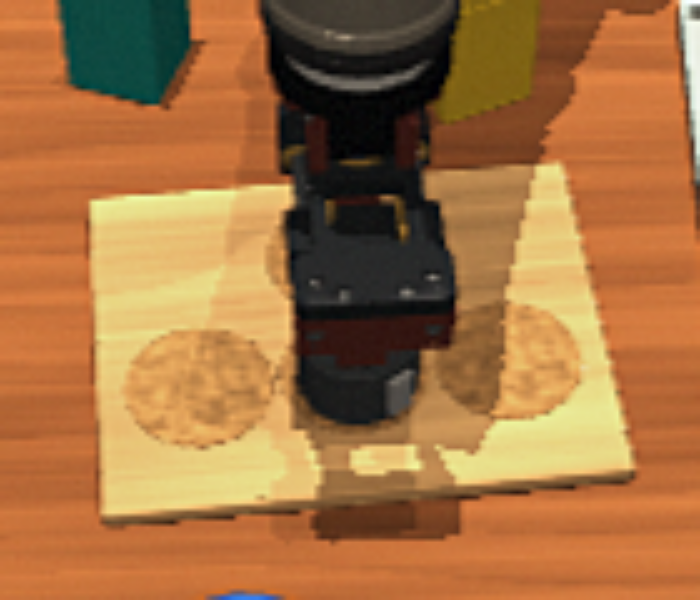

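```bash
python3 -c "
from h import *
f=lambda P:(pix('scene',P)-[260,140])*5
print('tip pred',f([[.584,.02,.019],[.597,.02,.019],[.597,.02,.045],[.597,.02,.06]]))
print('tin rim/bottom front',f([[.598,.02,.048],[.598,.02,.012]]))
im=arm.get_image('top');cv2.imwrite('pics/t3.png',cv2.resize(im[165:255,265:375,::-1],None,fx=5,fy=5))
o=arm.get_obs();print(o['width'],o['contact_force'],o['eef_pos'])
im=arm.get_image('scene')"
```

```text
tip pred [[356.8795 389.8273]
 [358.0743 411.8109]
 [358.4563 378.2875]
 [358.684  358.2997]]
tin rim/bottom front [[358.5966 376.0503]
 [358.0663 422.3051]]
0.027238575506427533 [-0.4689 -0.6822 -0.9452] [0.5687 0.0194 0.0269]
```

View pics/t3.png

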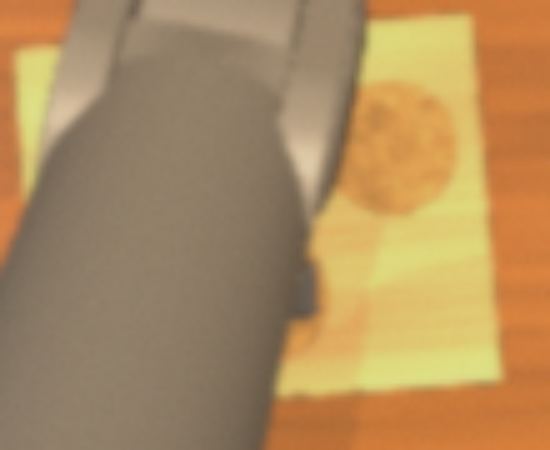

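```bash
python3 -c "
from h import *
im=arm.get_image('scene')[185:232,305:360,::-1].astype(float)
im=(255*np.clip(im/110,0,1)**.6).astype(np.uint8);cv2.imwrite('pics/s4.png',cv2.resize(im,None,fx=12,fy=12,interpolation=cv2.INTER_NEAREST))
o=arm.get_obs();print(o['width'],o['contact_force'],o['eef_pos'])"
```

```text
0.019607494930596853 [-0.1263  0.4449  0.6314] [0.5687 0.0194 0.0269]
```

View pics/s4.png

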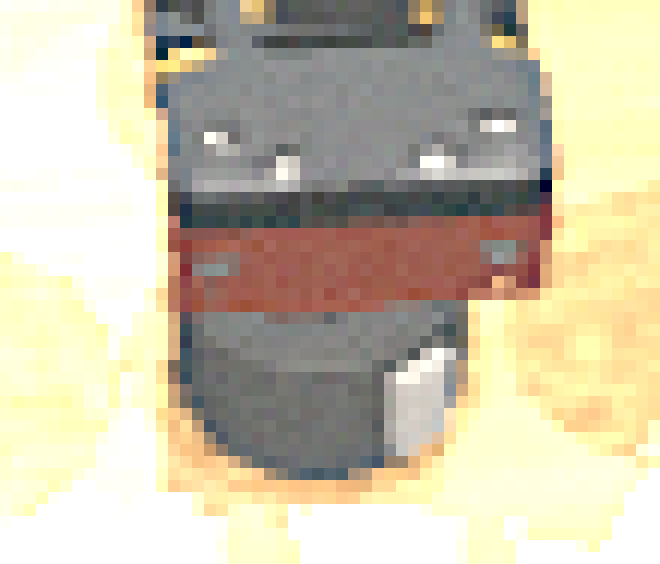

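```bash
python3 -c "
from h import *
g=cv2.imread('pics/g1.png')
for z in(.05,.06,.07,.08,.09):print(z,(pix('scene',[[.605,.0938,z]])-[250,100])*3)
a=cv2.imread('pics/g1.png')[220:380,260:440].astype(float);b=cv2.imread('pics/s3.png')[290:440,280:470].astype(float)
f=lambda x:(255*np.clip(x/110,0,1)**.6).astype(np.uint8)
cv2.imwrite('pics/cmp.png',np.hstack([cv2.resize(f(a),(400,356)),cv2.resize(f(b),(400,356))]))
print(arm.get_obs()['joints'])"
```

```text
0.05 [[342.1522 348.413 ]]
0.06 [[343.0395 340.3956]]
0.07 [[343.9415 332.2456]]
0.08 [[344.8586 323.9598]]
0.09 [[345.7911 315.5347]]
[-0.4971  0.5659  0.4647  1.9681 -0.385   0.6942  0.2411]
```

View pics/cmp.png

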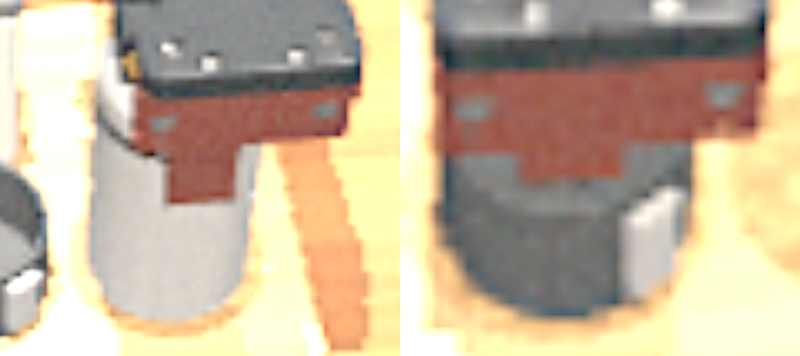

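The brightened crops show the fingertips end about 35 mm higher than the pose says: z is about 0.09 on the canister and 0.054 here. The fingers closed above the tin without touching it. I open them and go lower, watching the force.

>>> servo_tool(dp=[[0, 0, 0], [0, 0, 0], [0, 0, 0], [0, 0, 0], [0, 0, 0], [0, 0, 0], [0, 0, 0], [0, 0, 0], [0, 0, 0], [0, 0, 0]], rotation=[[0, 0, 0], [0, 0, 0], [0, 0, 0], [0, 0, 0], [0, 0, 0], [0, 0, 0], [0, 0, 0], [0, 0, 0], [0, 0, 0], [0, 0, 0]], hand=-1)

```text
time_s: 22.0
eef_pos: [0.5687, 0.0194, 0.027]
tool_rot: [[-0.036, 0.999, 0.0], [0.999, 0.036, 0.0], [0.0, 0.0, -1.0]]
contact_force: [0.0, 0.1, -0.4]
width: 0.0874
```

>>> servo_tool(dp=[[0, 0, 0.003], [0, 0, 0.006], [0, 0, 0.009], [0, 0, 0.012], [0, 0, 0.014], [0, 0, 0.014]], rotation=[[0, 0, 0], [0, 0, 0], [0, 0, 0], [0, 0, 0], [0, 0, 0], [0, 0, 0]])

```text
time_s: 22.6
eef_pos: [0.5684, 0.0194, 0.0125]
tool_rot: [[-0.036, 0.999, -0.001], [0.999, 0.036, -0.0], [-0.0, -0.001, -1.0]]
contact_force: [0.3, -0.6, -0.2]
width: 0.0877
```

```bash
python3 -c "
from h import *
o=arm.get_obs();print(o['width'],o['contact_force'],o['eef_pos'])
im=arm.get_image('scene')[150:240,290:380,::-1].astype(float)
im=(255*np.clip(im/130,0,1)**.6).astype(np.uint8);cv2.imwrite('pics/s5.png',cv2.resize(im,None,fx=6,fy=6))"
```

```text
0.0877344349618425 [ 0.3374 -0.6239 -0.1924] [0.5684 0.0194 0.0125]
```

View pics/s5.png

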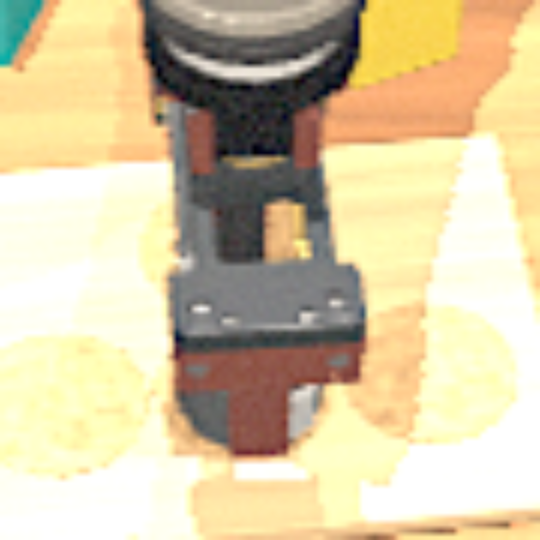

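>>> servo_tool(dp=[[0, 0, 0.003], [0, 0, 0.006], [0, 0, 0.009], [0, 0, 0.012], [0, 0, 0.014], [0, 0, 0.014]], rotation=[[0, 0, 0], [0, 0, 0], [0, 0, 0], [0, 0, 0], [0, 0, 0], [0, 0, 0]])

```text
time_s: 23.25
eef_pos: [0.5684, 0.0194, -0.0014]
tool_rot: [[-0.036, 0.999, -0.001], [0.999, 0.036, -0.0], [-0.0, -0.001, -1.0]]
contact_force: [-0.3, -0.4, 1.1]
width: 0.0877
```

>>> servo_tool(dp=[[0, 0, 0], [0, 0, 0], [0, 0, 0], [0, 0, 0], [0, 0, 0], [0, 0, 0], [0, 0, 0]], rotation=[[0, 0, 0], [0, 0, 0], [0, 0, 0], [0, 0, 0], [0, 0, 0], [0, 0, 0], [0, 0, 0]], hand=1, grip_force=12)

```text
time_s: 23.95
eef_pos: [0.5687, 0.0194, -0.001]
tool_rot: [[-0.036, 0.999, 0.0], [0.999, 0.036, 0.0], [0.0, 0.0, -1.0]]
contact_force: [-0.0, 0.3, 1.4]
width: 0.0581
```

```bash
python3 -c "
from h import *
to(.5475,-.2655,.033,2.1)"
```

```text
t 23.95 pos [ 0.5687  0.0194 -0.001 ] F [-0.0403  0.3032  1.4399] w 0.0581 -> dp [-0.284  -0.0314 -0.034 ] rot [ 0.     -0.0001 -0.0007]
```

>>> servo_tool(dp=[[0, 0, -0.01], [0, 0, -0.03], [0, 0, -0.06], [-0.015, -0.002, -0.08], [-0.045, -0.005, -0.085], [-0.08, -0.009, -0.085], [-0.115, -0.013, -0.085], [-0.15, -0.016, -0.085], [-0.185, -0.02, -0.085], [-0.22, -0.024, -0.085], [-0.25, -0.028, -0.085], [-0.27, -0.03, -0.085]], rotation=[[0, 0, 0], [0, 0, 0], [0, 0, 0], [0, 0, 0], [0, 0, 0], [0, 0, 0], [0, 0, 0], [0, 0, 0], [0, 0, 0], [0, 0, 0], [0, 0, 0], [0, 0, 0]])

```text
time_s: 25.15
eef_pos: [0.5475, -0.2545, 0.0847]
tool_rot: [[-0.033, 0.999, 0.0], [0.999, 0.033, -0.001], [-0.001, 0.0, -1.0]]
contact_force: [0.0, -0.1, -0.9]
width: 0.0585
```

```bash
python3 -c "
from h import *
to(.548,-.2655,.033,2.1)"
```

```text
t 25.15 pos [ 0.5475 -0.2545  0.0847] F [ 0.0378 -0.0713 -0.9332] w 0.0585 -> dp [-0.0109  0.0002  0.0517] rot [ 0.0001  0.0012 -0.0035]
```

>>> servo_tool(dp=[[-0.008, 0, 0], [-0.0125, 0.0005, 0.01], [-0.0125, 0.0005, 0.025], [-0.0125, 0.0005, 0.037], [-0.0125, 0.0005, 0.044], [-0.0125, 0.0005, 0.047], [-0.0125, 0.0005, 0.049], [-0.0125, 0.0005, 0.0505], [-0.0125, 0.0005, 0.0515], [-0.0125, 0.0005, 0.0525], [-0.0125, 0.0005, 0.0525]], rotation=[[0, 0, 0], [0, 0, 0], [0, 0, 0], [0, 0, 0], [0, 0, 0], [0, 0, 0], [0, 0, 0], [0, 0, 0], [0, 0, 0], [0, 0, 0], [0, 0, 0]])

```text
time_s: 26.25
eef_pos: [0.5495, -0.264, 0.0316]
tool_rot: [[-0.036, 0.999, 0.0], [0.999, 0.036, -0.0], [-0.0, 0.0, -1.0]]
contact_force: [0.7, 0.6, -1.2]
width: 0.0582
```

>>> servo_tool(dp=[[0, 0, 0.0005], [0, 0, 0.001], [0, 0, 0.0015], [0, 0, 0.0015]], rotation=[[0, 0, 0], [0, 0, 0], [0, 0, 0], [0, 0, 0]])

```text
time_s: 26.65
eef_pos: [0.5495, -0.264, 0.031]
tool_rot: [[-0.036, 0.999, 0.0], [0.999, 0.036, 0.001], [0.001, 0.0, -1.0]]
contact_force: [-3.0, 1.9, 9.5]
width: 0.0586
```

>>> servo_tool(dp=[[0, 0, -0.0012], [0, 0, -0.0012], [0, 0, -0.0012], [0, 0, -0.0012], [0, 0, -0.0012], [0, 0, -0.01], [0, 0, -0.03], [0, 0, -0.06], [0, 0, -0.1], [0.03, 0, -0.12], [0.07, 0, -0.12], [0.1, 0, -0.12]], rotation=[[0, 0, 0], [0, 0, 0], [0, 0, 0], [0, 0, 0], [0, 0, 0], [0, 0, 0], [0, 0, 0], [0, 0, 0], [0, 0, 0], [0, 0, 0], [0, 0, 0], [0, 0, 0]], hand=-1)

```text
time_s: 27.85
eef_pos: [0.5463, -0.1622, 0.1514]
tool_rot: [[-0.036, 0.999, 0.002], [0.999, 0.036, 0.001], [0.001, 0.002, -1.0]]
contact_force: [0.3, 0.7, -0.2]
width: 0.0877
```

```bash
python3 -c "
from h import *
a=arm.get_image('scene')[:,:,::-1];b=arm.get_image('top')[:,:,::-1];cv2.imwrite('pics/s6.png',a);cv2.imwrite('pics/t6.png',b)
cv2.imwrite('pics/m6.png',np.hstack([cv2.resize(a[165:250,165:250],(340,340)),cv2.resize(b[165:250,385:470],(340,340))]))
to(.570,-.0565,.1,2.1)"
```

```text
t 27.95 pos [ 0.5464 -0.1587  0.1504] F [-0.3767  0.4108  0.3762] w 0.0877 -> dp [0.101  0.0279 0.0507] rot [ 0.0004 -0.0029  0.0059]
```

View pics/m6.png

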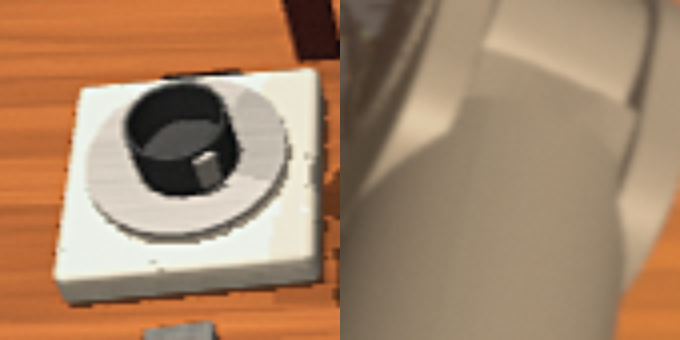

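The tin's base centre is at about (186,156) in the crop and the plate centre at about (189,157), so it is within about 3 mm. Next comes the return, carton first.

>>> servo_tool(dp=[[0.02, -0.002, 0], [0.055, -0.005, 0], [0.095, -0.008, 0], [0.135, -0.011, 0], [0.175, -0.015, 0], [0.215, -0.018, 0], [0.255, -0.021, 0], [0.295, -0.025, 0], [0.335, -0.028, 0], [0.375, -0.032, 0], [0.405, -0.034, 0], [0.42, -0.036, 0]], rotation=[[0, 0, 0], [0, 0, 0], [0, 0, 0], [0, 0, 0], [0, 0, 0], [0, 0, 0], [0, 0, 0], [0, 0, 0], [0, 0, 0], [0, 0, 0], [0, 0, 0], [0, 0, 0]], grip_force=25)

```text
time_s: 29.15
eef_pos: [0.4946, 0.2569, 0.1503]
tool_rot: [[-0.039, 0.999, 0.001], [0.999, 0.039, 0.001], [0.001, 0.001, -1.0]]
contact_force: [-0.4, -1.6, -0.1]
width: 0.0877
```

```bash
python3 -c "
from h import *
to(.4955,.2625,.0535,2.1)"
```

```text
t 29.15 pos [0.4946 0.2569 0.1503] F [-0.3767 -1.6436 -0.1484] w 0.0877 -> dp [0.0055 0.001  0.0968] rot [ 0.0006 -0.0007  0.0021]
```

>>> servo_tool(dp=[[0.006, 0.001, 0], [0.006, 0.001, 0.02], [0.006, 0.001, 0.045], [0.006, 0.001, 0.07], [0.006, 0.001, 0.085], [0.006, 0.001, 0.093], [0.006, 0.001, 0.0965], [0.006, 0.001, 0.0965]], rotation=[[0, 0, 0], [0, 0, 0], [0, 0, 0], [0, 0, 0], [0, 0, 0], [0, 0, 0], [0, 0, 0], [0, 0, 0]])

```text
time_s: 29.95
eef_pos: [0.496, 0.2601, 0.0537]
tool_rot: [[-0.035, 0.999, 0.0], [0.999, 0.035, 0.0], [0.0, 0.0, -1.0]]
contact_force: [-1.3, -0.0, 1.0]
width: 0.0878
```

>>> servo_tool(dp=[[0, 0, 0], [0, 0, 0], [0, 0, 0], [0, 0, 0], [0, 0, 0], [0, 0, 0], [0, 0, 0], [0, 0, 0], [0, 0, 0]], rotation=[[0, 0, 0], [0, 0, 0], [0, 0, 0], [0, 0, 0], [0, 0, 0], [0, 0, 0], [0, 0, 0], [0, 0, 0], [0, 0, 0]], hand=1)

```text
time_s: 30.85
eef_pos: [0.4954, 0.2605, 0.0535]
tool_rot: [[-0.036, 0.999, -0.0], [0.999, 0.036, 0.0], [0.0, -0.0, -1.0]]
contact_force: [-0.2, -1.1, -0.5]
width: 0.0379
```

```bash
python3 -c "
from h import *
to(.5692,-.0552,.0614,2.1)"
```

```text
t 30.85 pos [0.4954 0.2605 0.0535] F [-0.1607 -1.1043 -0.4921] w 0.0379 -> dp [-0.3182  0.0624 -0.008 ] rot [-0.0001 -0.0001 -0.0006]
```

>>> servo_tool(dp=[[0, 0, -0.01], [0, 0, -0.03], [0, 0, -0.06], [0, 0, -0.09], [-0.02, 0.003, -0.105], [-0.055, 0.008, -0.105], [-0.095, 0.015, -0.105], [-0.135, 0.023, -0.105], [-0.175, 0.033, -0.105], [-0.215, 0.043, -0.105], [-0.25, 0.052, -0.105], [-0.28, 0.058, -0.105]], rotation=[[0, 0, 0], [0, 0, 0], [0, 0, 0], [0, 0, 0], [0, 0, 0], [0, 0, 0], [0, 0, 0], [0, 0, 0], [0, 0, 0], [0, 0, 0], [0, 0, 0], [0, 0, 0]])

```text
time_s: 32.05
eef_pos: [0.5629, -0.0213, 0.1584]
tool_rot: [[-0.033, 0.999, -0.001], [0.999, 0.033, -0.001], [-0.001, -0.001, -1.0]]
contact_force: [1.4, 0.3, -3.6]
width: 0.0377
```

>>> servo_tool(dp=[[-0.025, 0.003, 0], [-0.038, 0.0045, 0], [-0.04, 0.0045, 0], [-0.04, 0.0045, 0]], rotation=[[0, 0, 0], [0, 0, 0], [0, 0, 0], [0, 0, 0]])

```text
time_s: 32.45
eef_pos: [0.5689, -0.0567, 0.1582]
tool_rot: [[-0.036, 0.999, -0.001], [0.999, 0.036, 0.001], [0.001, -0.001, -1.0]]
contact_force: [0.1, 1.0, -2.5]
width: 0.038
```

```bash
python3 -c "
from h import *
to(.5692,-.0572,.0614,2.1)"
```

```text
t 32.45 pos [ 0.5689 -0.0567  0.1582] F [ 0.11    0.9654 -2.5397] w 0.038 -> dp [-0.0006  0.0003  0.0968] rot [-0.0008 -0.0006 -0.0007]
```

>>> servo_tool(dp=[[0, 0, 0.015], [0, 0, 0.035], [0, 0, 0.055], [0, 0, 0.072], [0, 0, 0.083], [0, 0, 0.089], [0, 0, 0.0925], [0, 0, 0.0945], [0, 0, 0.096], [0, 0, 0.097], [0, 0, 0.0975], [0, 0, 0.0975]], rotation=[[0, 0, 0], [0, 0, 0], [0, 0, 0], [0, 0, 0], [0, 0, 0], [0, 0, 0], [0, 0, 0], [0, 0, 0], [0, 0, 0], [0, 0, 0], [0, 0, 0], [0, 0, 0]])

```text
time_s: 33.65
eef_pos: [0.5697, -0.0571, 0.0614]
tool_rot: [[-0.036, 0.999, 0.001], [0.999, 0.036, 0.0], [0.0, 0.001, -1.0]]
contact_force: [-1.0, -0.1, 0.8]
width: 0.0381
```

>>> servo_tool(dp=[[0, 0, 0], [0, 0, 0], [0, 0, 0], [0, 0, 0], [0, 0, 0], [0, 0, -0.015], [0, 0, -0.05], [0, 0, -0.09], [0.02, -0.01, -0.115], [0.055, -0.028, -0.12], [0.095, -0.049, -0.12], [0.125, -0.064, -0.12]], rotation=[[0, 0, 0], [0, 0, 0], [0, 0, 0], [0, 0, 0], [0, 0, 0], [0, 0, 0], [0, 0, 0], [0, 0, 0], [0, 0, 0], [0, 0, 0], [0, 0, 0], [0, 0, 0]], hand=-1)

```text
time_s: 34.85
eef_pos: [0.5, 0.0675, 0.1823]
tool_rot: [[-0.037, 0.999, 0.001], [0.999, 0.037, 0.001], [0.001, 0.001, -1.0]]
contact_force: [0.7, 0.4, 0.2]
width: 0.0879
```

>>> servo_tool(dp=[[0.03, -0.015, 0], [0.065, -0.033, 0], [0.1, -0.051, 0], [0.135, -0.069, 0], [0.165, -0.085, 0], [0.19, -0.098, 0], [0.203, -0.105, 0], [0.209, -0.1075, 0], [0.209, -0.1075, 0]], rotation=[[0, 0, 0], [0, 0, -0.01], [0, 0, -0.02], [0, 0, -0.029], [0, 0, -0.029], [0, 0, -0.029], [0, 0, -0.029], [0, 0, -0.029], [0, 0, -0.029]])

```text
time_s: 35.75
eef_pos: [0.3861, 0.271, 0.1816]
tool_rot: [[-0.066, 0.998, 0.001], [0.998, 0.066, 0.001], [0.001, 0.001, -1.0]]
contact_force: [-0.1, -0.1, -0.2]
width: 0.0879
```

```bash
python3 -c "
from h import *
to(.3862,.2706,.0545,3.7)"
```

```text
t 35.75 pos [0.3861 0.271  0.1816] F [-0.0932 -0.0654 -0.1827] w 0.0879 -> dp [-0.0004 -0.      0.1271] rot [ 0.0007 -0.0006  0.0014]
```

>>> servo_tool(dp=[[0, 0, 0.02], [0, 0, 0.05], [0, 0, 0.08], [0, 0, 0.105], [0, 0, 0.12], [0, 0, 0.127], [0, 0, 0.127]], rotation=[[0, 0, 0], [0, 0, 0], [0, 0, 0], [0, 0, 0], [0, 0, 0], [0, 0, 0], [0, 0, 0]])

```text
time_s: 36.45
eef_pos: [0.3864, 0.2693, 0.0536]
tool_rot: [[-0.063, 0.998, -0.001], [0.998, 0.063, -0.001], [-0.001, -0.001, -1.0]]
contact_force: [0.8, 0.0, 0.2]
width: 0.0875
```

>>> servo_tool(dp=[[0, 0, 0], [0, 0, 0], [0, 0, 0], [0, 0, 0], [0, 0, 0], [0, 0, 0], [0, 0, 0]], rotation=[[0, 0, 0], [0, 0, 0], [0, 0, 0], [0, 0, 0], [0, 0, 0], [0, 0, 0], [0, 0, 0]], hand=1)

```text
time_s: 37.15
eef_pos: [0.386, 0.2708, 0.0544]
tool_rot: [[-0.065, 0.998, -0.0], [0.998, 0.065, 0.001], [0.001, 0.0, -1.0]]
contact_force: [-1.6, 0.6, 6.6]
width: 0.0581
```

```bash
python3 -c "
from h import *
to(.4933,.0121,.0623,3.7)"
```

```text
t 37.15 pos [0.386  0.2708 0.0544] F [-1.5928  0.6194  6.6343] w 0.0581 -> dp [-0.2651  0.0902 -0.0081] rot [ 0.     -0.0005  0.0006]
```

>>> servo_tool(dp=[[0, 0, -0.01], [0, 0, -0.03], [0, 0, -0.055], [-0.015, 0.005, -0.075], [-0.045, 0.015, -0.08], [-0.08, 0.027, -0.08], [-0.115, 0.039, -0.08], [-0.15, 0.051, -0.08], [-0.185, 0.063, -0.08], [-0.22, 0.075, -0.08], [-0.245, 0.083, -0.08], [-0.26, 0.088, -0.08]], rotation=[[0, 0, 0], [0, 0, 0], [0, 0, 0], [0, 0, 0], [0, 0, 0], [0, 0, 0], [0, 0, 0], [0, 0, 0], [0, 0, 0], [0, 0, 0], [0, 0, 0], [0, 0, 0]])

```text
time_s: 38.35
eef_pos: [0.491, 0.014, 0.1343]
tool_rot: [[-0.062, 0.998, 0.0], [0.998, 0.062, -0.001], [-0.001, 0.0, -1.0]]
contact_force: [1.0, 0.7, -3.3]
width: 0.0576
```

>>> servo_tool(dp=[[-0.005, 0.002, 0], [-0.005, 0.002, 0.01], [-0.005, 0.002, 0.02], [-0.005, 0.002, 0.03], [-0.005, 0.002, 0.03], [-0.005, 0.002, 0.03]], rotation=[[0, 0, 0], [0, 0, 0], [0, 0, 0], [0, 0, 0], [0, 0, 0], [0, 0, 0]])

```text
time_s: 38.95
eef_pos: [0.4925, 0.0123, 0.1034]
tool_rot: [[-0.066, 0.998, -0.001], [0.998, 0.066, -0.0], [-0.0, -0.001, -1.0]]
contact_force: [-0.6, -0.8, -1.8]
width: 0.0577
```

```bash
python3 -c "
from h import *
to(.4933,.0121,.0623,3.7)"
```

```text
t 38.95 pos [0.4925 0.0123 0.1034] F [-0.5935 -0.7745 -1.7902] w 0.0577 -> dp [-0.0003  0.0008  0.0411] rot [-0.0013  0.0002  0.0012]
```

>>> servo_tool(dp=[[0, 0.001, 0.008], [0, 0.001, 0.018], [0, 0.001, 0.027], [0, 0.001, 0.034], [0, 0.001, 0.037], [0, 0.001, 0.039], [0, 0.001, 0.0405], [0, 0.001, 0.0415], [0, 0.001, 0.042], [0, 0.001, 0.042]], rotation=[[0, 0, 0], [0, 0, 0], [0, 0, 0], [0, 0, 0], [0, 0, 0], [0, 0, 0], [0, 0, 0], [0, 0, 0], [0, 0, 0], [0, 0, 0]])

```text
time_s: 39.95
eef_pos: [0.4942, 0.012, 0.0624]
tool_rot: [[-0.065, 0.998, 0.0], [0.998, 0.065, 0.0], [0.0, 0.0, -1.0]]
contact_force: [-1.7, -0.0, 3.1]
width: 0.0579
```

>>> servo_tool(dp=[[0, 0, 0], [0, 0, 0], [0, 0, 0], [0, 0, 0], [0, 0, -0.015], [0, 0, -0.05], [0, 0, -0.09], [0.015, 0.008, -0.115], [0.05, 0.026, -0.12], [0.085, 0.045, -0.12], [0.115, 0.061, -0.12], [0.13, 0.069, -0.12]], rotation=[[0, 0, 0], [0, 0, 0], [0, 0, 0], [0, 0, 0], [0, 0, 0], [0, 0, 0], [0, 0, 0], [0, 0, 0], [0, 0, 0], [0, 0, 0], [0, 0, 0], [0, 0, 0]], hand=-1)

```text
time_s: 41.15
eef_pos: [0.5551, 0.1497, 0.1818]
tool_rot: [[-0.069, 0.998, 0.0], [0.998, 0.069, 0.001], [0.001, 0.0, -1.0]]
contact_force: [-0.5, -0.3, 0.6]
width: 0.0881
```

>>> servo_tool(dp=[[0.03, 0.016, 0], [0.06, 0.032, 0], [0.085, 0.045, 0], [0.1, 0.053, 0], [0.108, 0.057, 0], [0.108, 0.057, 0]], rotation=[[0, 0, 0], [0, 0, 0], [0, 0, 0], [0, 0, 0], [0, 0, 0], [0, 0, 0]])

```text
time_s: 41.75
eef_pos: [0.6043, 0.2578, 0.1815]
tool_rot: [[-0.066, 0.998, -0.0], [0.998, 0.066, -0.001], [-0.001, -0.001, -1.0]]
contact_force: [-0.8, -0.2, 0.3]
width: 0.0879
```

```bash
python3 -c "
from h import *
to(.6044,.2576,.055,3.7)"
```

```text
t 41.75 pos [0.6043 0.2578 0.1815] F [-0.8276 -0.1585  0.2908] w 0.0879 -> dp [-0.0001  0.0002  0.1265] rot [-0.0005  0.0006  0.001 ]
```

>>> servo_tool(dp=[[0, 0, 0.02], [0, 0, 0.05], [0, 0, 0.08], [0, 0, 0.105], [0, 0, 0.12], [0, 0, 0.1265], [0, 0, 0.1265]], rotation=[[0, 0, 0], [0, 0, 0], [0, 0, 0], [0, 0, 0], [0, 0, 0], [0, 0, 0], [0, 0, 0]])

```text
time_s: 42.45
eef_pos: [0.6042, 0.2568, 0.0553]
tool_rot: [[-0.064, 0.998, -0.001], [0.998, 0.064, -0.001], [-0.001, -0.001, -1.0]]
contact_force: [0.5, 0.7, 0.4]
width: 0.0877
```

>>> servo_tool(dp=[[0, 0, 0], [0, 0, 0], [0, 0, 0], [0, 0, 0], [0, 0, 0], [0, 0, 0], [0, 0, 0]], rotation=[[0, 0, 0], [0, 0, 0], [0, 0, 0], [0, 0, 0], [0, 0, 0], [0, 0, 0], [0, 0, 0]], hand=1)

```text
time_s: 43.15
eef_pos: [0.6045, 0.2579, 0.0561]
tool_rot: [[-0.065, 0.998, 0.0], [0.998, 0.065, 0.001], [0.001, 0.0, -1.0]]
contact_force: [-1.3, -0.7, 6.1]
width: 0.0592
```

```bash
python3 -c "
from h import *
to(.561,.0938,.063,3.7)"
```

```text
t 43.15 pos [0.6045 0.2579 0.0561] F [-1.2996 -0.7081  6.0679] w 0.0592 -> dp [-0.1609 -0.0541 -0.007 ] rot [ 0.0004 -0.0005  0.0004]
```

>>> servo_tool(dp=[[0, 0, -0.01], [0, 0, -0.025], [0, 0, -0.045], [-0.015, -0.005, -0.06], [-0.04, -0.0135, -0.06], [-0.065, -0.022, -0.06], [-0.09, -0.03, -0.06], [-0.115, -0.0387, -0.06], [-0.14, -0.047, -0.06], [-0.155, -0.052, -0.06], [-0.161, -0.054, -0.055], [-0.161, -0.054, -0.05]], rotation=[[0, 0, 0], [0, 0, 0], [0, 0, 0], [0, 0, 0], [0, 0, 0], [0, 0, 0], [0, 0, 0], [0, 0, 0], [0, 0, 0], [0, 0, 0], [0, 0, 0], [0, 0, 0]])

```text
time_s: 44.35
eef_pos: [0.5611, 0.0933, 0.1055]
tool_rot: [[-0.064, 0.998, 0.001], [0.998, 0.064, 0.001], [0.0, 0.001, -1.0]]
contact_force: [-0.6, 0.8, -4.7]
width: 0.0594
```

```bash
python3 -c "
from h import *
to(.561,.0938,.063,3.7)"
```

```text
t 44.35 pos [0.5611 0.0933 0.1055] F [-0.622   0.7755 -4.7199] w 0.0594 -> dp [ 0.0005 -0.0001  0.0425] rot [ 0.0007 -0.0005 -0.0005]
```

>>> servo_tool(dp=[[0, 0, 0.01], [0, 0, 0.022], [0, 0, 0.032], [0, 0, 0.037], [0, 0, 0.0395], [0, 0, 0.041], [0, 0, 0.042], [0, 0, 0.043], [0, 0, 0.0435], [0, 0, 0.0435]], rotation=[[0, 0, 0], [0, 0, 0], [0, 0, 0], [0, 0, 0], [0, 0, 0], [0, 0, 0], [0, 0, 0], [0, 0, 0], [0, 0, 0], [0, 0, 0]])

```text
time_s: 45.35
eef_pos: [0.561, 0.0936, 0.064]
tool_rot: [[-0.065, 0.998, 0.0], [0.998, 0.065, 0.001], [0.001, 0.0, -1.0]]
contact_force: [-7.2, 0.0, 14.7]
width: 0.0597
```

>>> servo_tool(dp=[[0, 0, -0.0015], [0, 0, -0.0015], [0, 0, -0.0015], [0, 0, -0.0015], [0, 0, -0.015], [0, 0, -0.05], [0, 0, -0.09], [0.02, 0, -0.12], [0.06, -0.02, -0.125], [0.1, -0.04, -0.125], [0.14, -0.06, -0.125], [0.17, -0.08, -0.125]], rotation=[[0, 0, 0], [0, 0, 0], [0, 0, 0], [0, 0, 0], [0, 0, 0], [0, 0, 0], [0, 0, 0], [0, 0, 0], [0, 0, 0], [0, 0, 0], [0, 0, 0], [0, 0, 0]], hand=-1)

```text
time_s: 46.55
eef_pos: [0.4689, 0.2606, 0.188]
tool_rot: [[-0.067, 0.998, 0.001], [0.998, 0.067, 0.001], [0.001, 0.001, -1.0]]
contact_force: [0.4, 0.5, -0.5]
width: 0.0879
```

>>> servo_tool(dp=[[0.03, -0.01, 0], [0.07, -0.02, 0], [0.11, -0.03, 0], [0.15, -0.04, 0], [0.19, -0.05, 0], [0.22, -0.05, 0], [0.24, -0.05, 0], [0.24, -0.05, 0]], rotation=[[0, 0, -0.05], [0, 0, -0.15], [0, 0, -0.25], [0, 0, -0.35], [0, 0, -0.45], [0, 0, -0.55], [0, 0, -0.6], [0, 0, -0.6]])

```text
time_s: 47.35
eef_pos: [0.4032, 0.4974, 0.1874]
tool_rot: [[-0.621, 0.784, 0.0], [0.784, 0.621, 0.001], [0.001, 0.001, -1.0]]
contact_force: [-0.4, -0.7, 0.3]
width: 0.0876
```

```bash
python3 -c "
from h import *
a=arm.get_image('scene')[:,:,::-1];b=arm.get_image('top')[:,:,::-1];cv2.imwrite('pics/s7.png',a);cv2.imwrite('pics/t7.png',b)
f=lambda n,i,r:cv2.resize(i[r],None,fx=4,fy=4)
b0=cv2.imread('pics/top0.png');r=(slice(160,255),slice(262,462))
cv2.imwrite('pics/m7.png',np.vstack([cv2.resize(b[160:245,262:462],None,fx=3.4,fy=3.4),cv2.resize(a[150:250,160:400],(680,283))]))
o=arm.get_obs();print(o['time_s'],o['eef_pos'])"
```

```text
47.45 [0.4049 0.4935 0.1873]
```

View pics/m7.png

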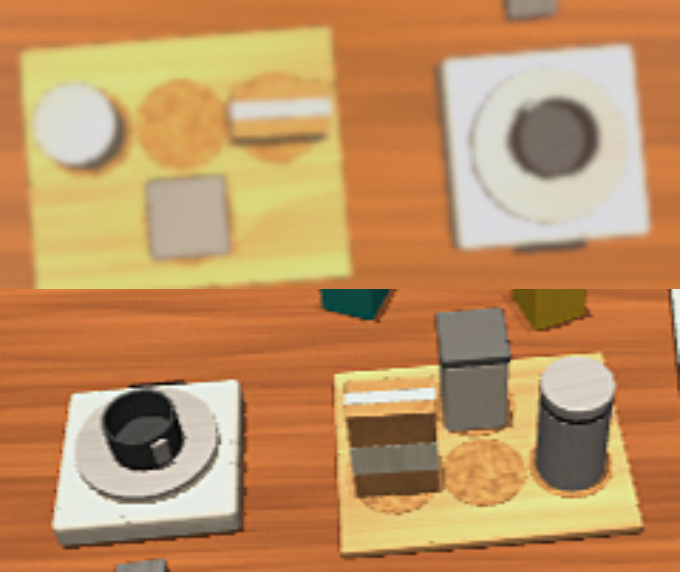

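```bash
python3 -c "
from h import *
k=6;up=lambda i:cv2.resize(i,None,fx=k,fy=k,interpolation=cv2.INTER_CUBIC)
A=cv2.imread('pics/top0.png');B=cv2.imread('pics/t7.png')
for n,(x0,y0,x1,y1) in dict(can=(273,186,296,208),tub=(305,213,330,236),carton=(330,184,359,201)).items():
    r=cv2.matchTemplate(up(B[y0-6:y1+6,x0-6:x1+6]),up(A[y0:y1,x0:x1]),cv2.TM_CCOEFF_NORMED);l=cv2.minMaxLoc(r);d=(np.array(l[3])/k-6)
    print(n,'score',round(l[1],3),'shift mm',d/388*.94*1000)
print('tin',ray('top',(424.6,200.3),.08),'plate',ray('top',(423.6,202.3),.044))
print(arm.get_obs()['contact_force'])"
```

```text
can score 0.996 shift mm [0.8076 0.    ]
tub score 0.969 shift mm [ 0.4038 -1.2113]
carton score 0.982 shift mm [-0.4038 -1.2113]
tin [[ 0.5478 -0.2609  0.08  ]] plate [[ 0.5446 -0.2672  0.044 ]]
[ 0.3077 -0.4709  0.7581]
```

```bash
python3 -c "
from h import *
print(arm.sign_off())"
```

```text
the job is handed in; nothing more can be done
None
```

I moved the canister, tub and carton to the tray, stood the tin on the scale plate, put the three back on their places, and handed the job in at about 47.5 s. It reported no verdict.

- **Containers:** comparing the top view before and after, they sit within about 1 to 1.5 mm of where they started. Everything looks upright and released, with the arm parked clear. The carton was put back at the same angle as it was picked up.
- **Tin:** the two cameras disagree a little on how centred it is. The scene view puts it about 1 to 3 mm from the plate's centre and the top view about 7 mm; both are under the 15 mm limit.
- **Failed grasp:** my first grasp of the tin closed on air. The fingertips appear about 30 to 35 mm higher than the stated tool geometry implies, so I reopened, went lower and took it cleanly. It also means the three containers were gripped near their tops, and they held without slipping.
- **Bystanders:** the gripper stayed clear of the bowl, jug and brush throughout. I did not measure their positions at the end.

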